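# Unplug the analyser and hold the probe in its guide hole

### The arm

A 7-joint arm with a two-finger parallel gripper is mounted at the origin on the work surface. World frame = base frame: x ahead of the robot, y to its left, z up, the work surface at z = 0. Lengths are in m, angles in rad, forces in N, time in s.
With the tool pointing down it reaches from about 0.425 to 0.925 m from the base axis. Payload 6.8 kg.
Tool frame: the origin (TCP) lies midway between the tips of the shut fingers; the grasp point (between the pads) lies 19 mm behind it; z points along the fingers, y is the line along which they close (so a half turn about z gives the same grasp; the last joint's range is limited). The gripper opens to 85 mm and grips with 20 to 120 N. Pads are 22 mm wide; open, the fingers measure 114 mm over their backs; the gripper's body (76 mm by 85 mm) begins 54 mm behind the grasp point. The pads swing forward as they close: fully open they stand 13 mm farther back than shut.
Start: joints at [1.239, 0.477, 0.022, 1.555, -0.011, 1.109, -0.083], TCP at [0.15, -0.658, 0.231] pointing down, gripper open.
Joint ranges: [-2.96, 2.96], [-0.34, 2.1], [-1.41, 1.46], [0.24, 2.44], [-1.37, 4.51], [0.17, 1.92], [-2.96, 2.96]. Speed limits (rad/s): [2.39, 2.39, 3.14, 3.14, 3.14, 3.14, 3.14].

### API

Orientations are given as a unit quaternion [w, x, y, z].
In Python, from station import * gives the robot as it stands.
- The arm moves only by the shell command python3 -m creep 'ROWS' [FORCE]. ROWS is JSON, a list of rows, each a list of 7 numbers: the gripper command: -1 is shut, 1 is fully open, values between are in proportion, then the shift along the world's x, y, z in mm, then the turn, a rotation vector about the world's x, y, z in rad. A call has 1 to 5 rows; each row shifts and turns the commanded pose from where the row before left it; what a row does not reach is not made up. A row lasts 1/8 s, in which the tool goes at most 62.5 mm and 10.7 degrees, less where a joint would pass 70% of its speed; a pose out of reach is approached as far as the arm can. A call is refused whole if a number of a shift passes 62.5 or a number of a turn 0.188, either way. A call with a gripper value outside its range is refused whole. The fingers move at their own pace and stop on an object; FORCE is the grip in N (left out, the last holds). Time passes only in rows, so rows that do not move let the fingers close. It gives the time, the measured TCP pose, the force, the opening and the grip force at its end, in the units of the state.
- get_obs(): the state, without advancing time (a new reading comes with each control period).
- read_camera(name): name is "side" or "top" or "wrist"; returns (picture, depth): 384x512x3 uint8, red, green, blue; 384x512 float32, m along the optical axis (not along the pixel's ray), 0 where there is no reading.
- camera_params(name): a dict with "intrinsics" (3x3 intrinsics, pixels), "k1" (the pictures are not rectified: a ray, as slopes to the right and down, at radius r is drawn at 1 + k1 r^2 times it, then the intrinsics apply), "cam_to_world" (4x4, takes a point from camera to world coordinates); the wrist camera has in their place "mount" (4x4, takes a point from camera to tool coordinates, whose origin is the TCP and whose axes are the flange's). Camera axes: x right, y up, looking along -z (the intrinsics and any distortion apply to the point x, -y, -z); pixel columns grow to the right and rows downward; lengths in m; the calibration is good to about 2 mm. A picture is of the moment at which its call begins: read the wrist's pose just before it. camera_params takes no time and is no camera call.
- hand_in(): hands the job in; it is judged then, once.
The state is a dict: "t": time; "q": joint angles; "joint_vel": joint speeds; "joint_torque": joint torques, N m; "eef_pos": TCP position; "tool_rot": TCP orientation; "contact_force": force on the tool from outside, world axes, zero at the start; "torque": the same for the moment, N m; "gripper_width": opening from 0.0 (shut) to 1.0 (fully open); "grasp_force": force on a finger pad.
Only numpy, scipy, OpenCV 4.12 (cv2) and the standard library are available. Lean on these libraries where they do the work, as an engineer would, in place of code of your own. Each camera call takes 0.05 s, during which the arm holds its last target. There are 200 camera calls.

### The job

Draw the orange plug out of the guide hole on top of the white analyser and hang it upright by its flange in the open notch of the bracket at the analyser's side, and let it go. Then take the steel probe out of the orange tube rack by its black grip and lower its rod down through the guide hole without ever touching the analyser with it, until the blue collar is about 10 mm above the guide ring. Finish while still holding it there, upright, centred in the hole, still and not resting on anything; leave everything else where it is.

Things in the scene. Friction and masses are not known exactly. Their poses are not given: they have to be found in the camera images.
- analyser: White box-shaped bench analyser, fixed, 160 (x) x 180 (y) x 90 mm tall, with a grey deck on top. Origin: centre of its underside; z up; its position and yaw vary. The guide hole lies 30 mm towards its +y from the centre; the notch bracket sticks out of its -y side. Case hollow under the hole, so the rod has free room down to 5 mm above the table.
- guide (a point): Centre of the guide hole at the top rim of the steel guide ring, 102 mm above the table (ring: 46 mm outside, 12 mm tall on the deck). Round bore of 26 mm diameter, 20 mm deep through ring and deck; its walls are rigid. Axes as the analyser's.
- notch (a point): Where the plug's axis shall hang: in the notch of the aluminium bracket, on the bracket's top face, 90 mm above the table. The plate is 6 mm thick, 70 mm (x) wide; the notch is a straight slot 26 mm wide (analyser x), open at the top and at its outer end (-y, 30 mm from this point) and closed 13 mm towards +y from this point. Open below. Axes as the analyser's.
- plug: Orange plug, loose, 42 to 84 g, sitting in the guide hole at the start: round stem of 18 mm diameter reaching 32 mm below the flange (chamfered foot), round flange 36 mm in diameter and 4 mm thick, square grip 22 x 22 mm from 4 to 36 mm above the flange's underside. Origin: centre of the flange's underside; z up; the grip's faces look along its x and y.
- rack: Orange tube rack, fixed, 100 (x) x 144 (y) x 92 mm tall, with six 19 mm holes, 44 mm apart, in 2 rows (x) of 3 (y), and a floor 6 mm above the table. Origin: centre of its underside. It can stand to the left or to the right of the analyser, and the probe in any of four of its holes.
- probe: Probe, loose, 84 to 168 g, at first hanging upright in a rack hole by its blue collar (36 mm wide, 5 mm thick), which rests on the rack top, 92 mm up. Steel rod, 10 mm in diameter, from 80 mm below the collar underside to 35 mm above; then a black square grip, 22 x 22 mm, from 35 to 77 mm above it. Origin: centre of the collar underside; z up the rod; the grip faces look along x and y.
- probe_tip (a point): Centre of the lower end of the probe's rod, 80 mm below the probe's origin along its axis.
- tube1: Bystander: clear test tube, 16 mm in diameter, 107 mm tall, with a blue cap, standing in another hole of the rack; it rises 21 mm above the rack's top. Origin: centre of its underside, z up.
- tube2: Bystander: clear test tube, 16 mm in diameter, 107 mm tall, with a red cap, standing in another hole of the rack; it rises 21 mm above the rack's top. Origin: centre of its underside, z up.
- tube3: Bystander: clear test tube, 16 mm in diameter, 107 mm tall, with a green cap, standing in another hole of the rack; it rises 21 mm above the rack's top. Origin: centre of its underside, z up.
- vial: Bystander: small amber vial with a white cap, 20 mm in diameter, 30 mm tall, standing on the analyser's deck near the corner at its -x, -y side. Origin: centre of its underside.
- bottle: Bystander: white plastic bottle with a red label, 56 mm in diameter, 130 mm tall, beyond the analyser and rack. Origin: centre of its underside.
- dropper: Bystander: amber dropper bottle with a white bulb, 34 mm in diameter, 104 mm tall, beyond the analyser and rack. Origin: centre of its underside.
- beaker: Bystander: glass beaker, 66 mm in diameter, 85 mm tall, beyond the analyser and rack. Origin: centre of its underside.
- mouse: Bystander: black computer mouse, 105 x 60 x 24 mm, on the blue pad far to the left. Origin: centre of its underside.
Things that resemble listed ones, but are neither listed nor needed, are in the scene too. There is more than one size of the probe; the one meant has the size given above. What is shaped like the plug but turquoise is not meant.

How it is judged:
By the outcome, as a careful person would: the job done as asked, in the order asked, and still so for the second after the job is handed in, while the arm keeps its last pose, push and grip.
It also fails if it takes over 64 s, if anything falls off the work surface, if the arm or the gripper's body presses on something with over 40 N, if the wrist force passes 120 N, or if a joint passes its speed limit or range.

## Working session

There is one attempt and no reset: what is moved stays moved. The work goes in short steps, Python scripts to look and compute and a shell command to move; the robot and the scene stay as the last step left them, time stands still between calls to the robot, and variables do not carry over. Pictures are saved under pics/ and viewed, at most 10 in all, crops included, and the job is handed in when it is done.

```bash
mkdir -p pics; cat > h.py <<'E'
from station import *
import numpy as np, cv2
from scipy.spatial.transform import Rotation as R
def grab(name):
    o=get_obs(); p=camera_params(name); im,d=read_camera(name)
    if name=='wrist':
        q=o['tool_rot']; T=np.eye(4); T[:3,:3]=R.from_quat([q[1],q[2],q[3],q[0]]).as_matrix(); T[:3,3]=o['eef_pos']
        M=T@np.array(p['mount'])
    else: M=np.array(p['cam_to_world'])
    return im,d,dict(K=np.array(p['intrinsics']),k1=p['k1'],M=M)
def rays(c,uv):
    uv=np.asarray(uv,float).reshape(-1,1,2)
    n=cv2.undistortPoints(uv,c['K'],np.array([c['k1'],0,0,0,0.])).reshape(-1,2)
    return np.c_[n[:,0],-n[:,1],-np.ones(len(n))]
def atz(c,uv,z):
    r=rays(c,uv)@c['M'][:3,:3].T; o=c['M'][:3,3]
    return o+r*((np.asarray(z)-o[2])/r[:,2])[:,None]
def atd(c,uv,d):
    uv=np.asarray(uv).reshape(-1,2)
    dd=np.array([d[int(v),int(u)] for u,v in uv])
    return (rays(c,uv)*dd[:,None])@c['M'][:3,:3].T+c['M'][:3,3]
def save(im,fn): cv2.imwrite('pics/'+fn,im[:,:,::-1])
E
python3 - <<'E'
from h import *
import pickle
for n in ['top','side']:
    im,d,c=grab(n); pickle.dump((im,d,c),open(n+'.pkl','wb')); save(cv2.resize(im,(800,600),interpolation=cv2.INTER_CUBIC),n+'0.png')
    print(n,c['M'].round(3).tolist(),c['K'].round(1).tolist(),c['k1'])
print(camera_params('wrist')['mount']); o=get_obs(); print(o['t'],o['eef_pos'],o['tool_rot'],o['contact_force'])
E
```

```text
top [[0.013, 0.989, -0.15, 0.415], [-1.0, 0.013, 0.0, 0.064], [0.002, 0.15, 0.989, 1.36], [0.0, 0.0, 0.0, 1.0]] [[410.2, 0.0, 255.1], [0.0, 410.2, 195.9], [0.0, 0.0, 1.0]] -0.04965501075542215
side [[0.894, 0.251, -0.372, 0.276], [-0.448, 0.532, -0.719, -0.556], [0.018, 0.809, 0.588, 0.585], [0.0, 0.0, 0.0, 1.0]] [[351.6, 0.0, 257.3], [0.0, 351.6, 190.8], [0.0, 0.0, 1.0]] 0.015184394229189468
[[ 1.70543079e-04  9.60436939e-01  2.78497500e-01  7.09035124e-02]
 [ 9.99999953e-01 -9.31343267e-05 -2.91181873e-04 -5.80040594e-05]
 [-2.53724149e-04  2.78497537e-01 -9.60436910e-01 -1.43214816e-01]
 [ 0.00000000e+00  0.00000000e+00  0.00000000e+00  1.00000000e+00]]
0.1 [ 0.14966846 -0.65764151  0.230413  ] [-8.36595517e-04  9.93745188e-01  1.11668146e-01 -1.61181012e-04] [-1.61717365 -0.3412588   0.61137599]
```

View pics/top0.png

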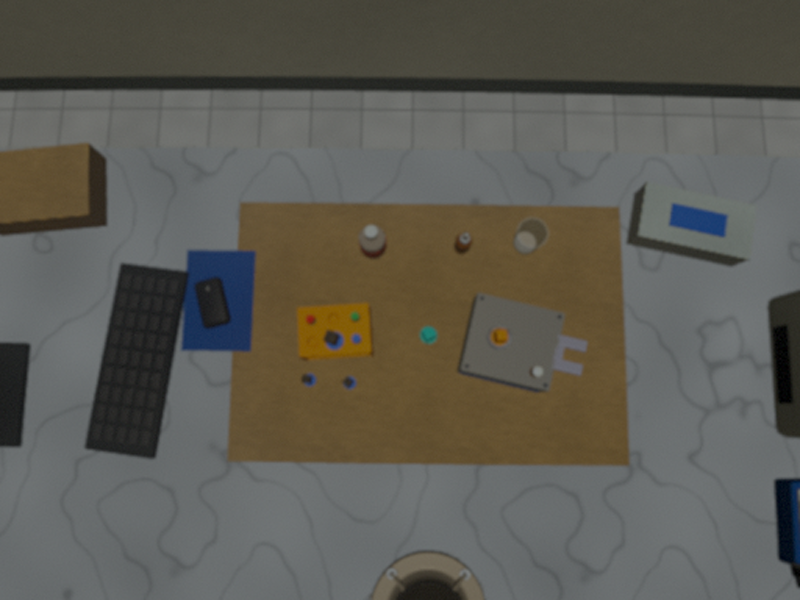

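View pics/side0.png

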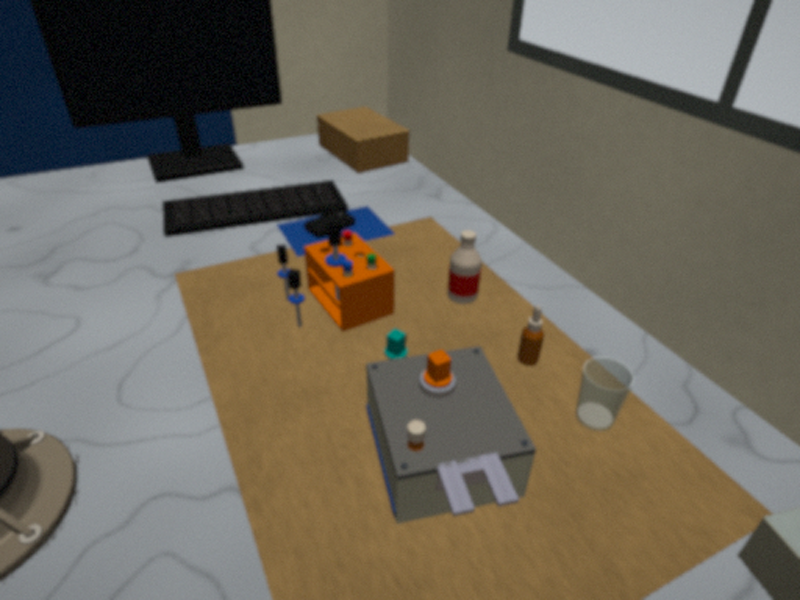

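The top picture shows the plug at (500,336), with the analyser deck corners at (480,295), (563,314), (547,390) and (460,374). The notch is near (572,355). In the rack the probe is at (333,338), and the tubes are red (311,320), green (356,317) and blue (357,338).

Lookalikes:
- **Probe:** in the rack at (333,338), or two standing in front of it at (308,379) and (349,382).
- **Plug:** orange at (500,336), or turquoise at (428,335).

By the description I choose the orange plug and the rack probe, and will check both in a close crop.

```bash
python3 - <<'E'
from h import *
import pickle
im,d,c=pickle.load(open('top.pkl','rb'))
a=cv2.resize(im[180:260,185:385],(800,320),interpolation=cv2.INTER_CUBIC)
im2,d2,c2=pickle.load(open('side.pkl','rb'))
b=cv2.resize(im2[140:210,165:275],(440,280),interpolation=cv2.INTER_CUBIC)
e=cv2.resize(im2[215:335,225:345],(280,280),interpolation=cv2.INTER_CUBIC)
o=np.zeros((600,800,3),np.uint8); o[:320]=a; o[320:,:440]=b; o[320:,460:740]=e
save(cv2.convertScaleAbs(o,alpha=1.6),'crop1.png')
s=512/800
for k,p in dict(plug=(500,336),probe=(333,338),pB=(308,379),pC=(349,382),rackTL=(300,308),deck=(520,345)).items():
    print(k,atd(c,[np.array(p)*s],d).round(3))
E
```

```text
plug [[ 0.544 -0.131  0.136]]
probe [[0.533 0.186 0.17 ]]
pB [[0.458 0.238 0.11 ]]
pC [[0.454 0.158 0.112]]
rackTL [[0.6   0.262 0.091]]
deck [[ 0.532 -0.179  0.086]]
```

View pics/crop1.png

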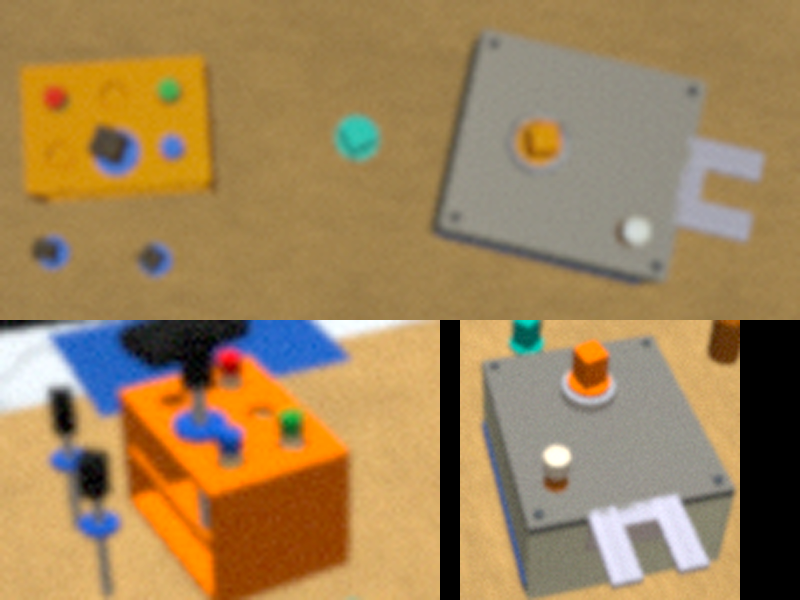

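The crop confirms both choices. The rack probe at crop (110,145) has its grip top at z = 0.17, which matches 92+77 mm, while the two in front are shorter at about 0.11. The orange plug is at (541,140). Deck corners are (482,32), (704,80), (664,280) and (435,232). I'm moving over the plug.

```bash
python3 -m creep '[[1,36,48,0,0,0,0],[1,36,48,0,0,0,0],[1,36,48,0,0,0,0],[1,36,48,0,0,0,0],[1,36,48,0,0,0,0]]' | tail -c 300
python3 -m creep '[[1,36,48,0,0,0,0],[1,36,48,0,0,0,0],[1,36,48,0,0,0,0],[1,36,48,0,0,0,0],[1,36,48,0,0,0,0]]' | tail -c 300
python3 -m creep '[[1,34,47,10,0,0,0],[1,0,0,0,0,0,0]]'
python3 - <<'E'
from h import *
import pickle
im,d,c=pickle.load(open('top.pkl','rb'))
f=lambda P:np.array(P)/4+[185,180]-.375
P=atz(c,f([(482,32),(704,80),(664,280),(435,232)]),.09)[:,:2]
ce=P.mean(0); v=(P[0]-P[1]+P[3]-P[2]); w=(P[0]-P[3]+P[1]-P[2])
print('an',P.round(3).tolist(),ce.round(4),np.degrees(np.arctan2(-v[0],v[1])),np.degrees(np.arctan2(w[1],w[0])))
P=atz(c,f([(22,67),(204,57),(212,187),(27,193)]),.092)[:,:2]
v=(P[0]-P[1]+P[3]-P[2]); w=(P[0]-P[3]+P[1]-P[2])
print('rack',P.round(3).tolist(),P.mean(0).round(4),np.degrees(np.arctan2(-v[0],v[1])),np.degrees(np.arctan2(w[1],w[0])))
print('probe',atz(c,f([(108,146)]),.169).round(3),atz(c,f([(116,152)]),.097).round(3))
im,d,c=grab('wrist'); pickle.dump((im,d,c),open('w1.pkl','wb')); save(cv2.convertScaleAbs(cv2.resize(im,(800,600)),alpha=1.5),'w1.png')
o=get_obs();print(o['t'],o['eef_pos'],o['tool_rot'],o['q'].round(2) if hasattr(o['q'],'round') else o['q'])
E
```

```text
t: 0.72
eef_pos: [0.3306, -0.4163, 0.2311]
tool_rot: [-0.0, 0.994, 0.112, -0.0]
contact_force: [0.7, -0.6, 0.8]
gripper_width: 1.002
grasp_force: 0.0
t: 1.35
eef_pos: [0.5105, -0.1766, 0.2312]
tool_rot: [0.0, 0.994, 0.112, -0.0]
contact_force: [0.5, -1.3, 1.1]
gripper_width: 1.001
grasp_force: 0.0
t: 1.6
eef_pos: [0.5465, -0.1254, 0.2418]
tool_rot: [-0.001, 0.993, 0.116, 0.001]
contact_force: [-0.5, 0.0, -0.7]
gripper_width: 1.001
grasp_force: 0.0
an [[0.635, -0.093], [0.599, -0.267], [0.443, -0.232], [0.478, -0.056]] [ 0.5391 -0.162 ] -11.39229997663958 -12.925872462635882
rack [[0.602, 0.268], [0.612, 0.125], [0.511, 0.117], [0.504, 0.26]] [0.5573 0.1925] 3.2850363034214554 4.459597953769784
probe [[0.534 0.19  0.169]] [[0.536 0.192 0.097]]
1.65 [ 0.54471339 -0.12875963  0.24119801] [-3.68492088e-04  9.93482247e-01  1.13986286e-01  1.22203339e-04] [ 0.36  0.3  -0.3   1.81  0.1   1.05 -1.31]
```

View pics/w1.png

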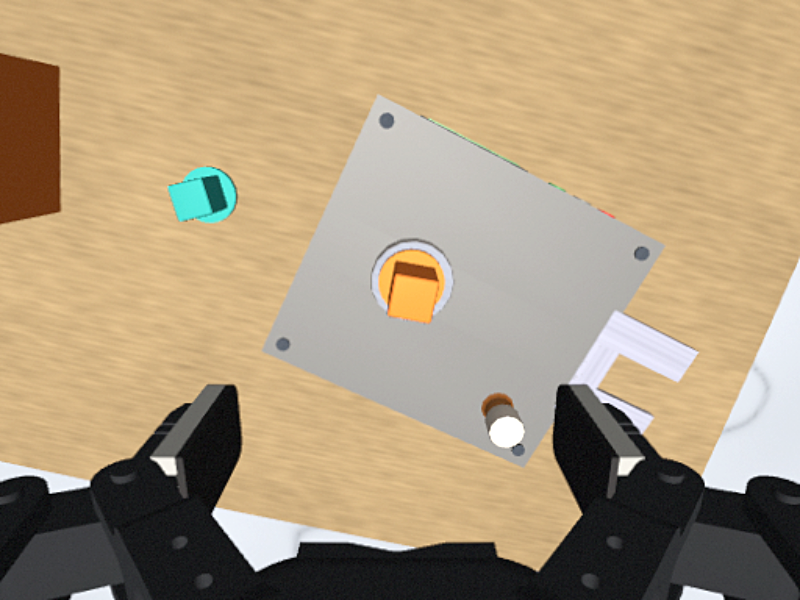

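The wrist view shows the plug grip top with corners (392,273), (439,279), (431,322) and (388,316), and the ring centred near (412,280). Deck corners are (378,95), (665,244), (525,466) and (262,350). The slot's inner corners are at about (617,354) and (600,388).

```bash
python3 - <<'E'
from h import *
import pickle
im,d,c=pickle.load(open('w1.pkl','rb'))
f=lambda P:(np.array(P,float)+.5)/1.5625-.5
P=atz(c,f([(378,95),(665,244),(525,466),(262,350)]),.09)[:,:2]
ce=P.mean(0); v=(P[0]-P[1]+P[3]-P[2]); w=(P[0]-P[3]+P[1]-P[2])
y1,y2=np.arctan2(-v[0],v[1]),np.arctan2(w[1],w[0])
print('an',P.round(4).tolist(),ce.round(4),np.degrees([y1,y2]), [np.linalg.norm(P[i]-P[i-1]).round(4) for i in range(4)])
y=(y1+y2)/2; ey=np.array([-np.sin(y),np.cos(y)]); print('guide est',ce+.03*ey)
# ring: fit circle on reprojected edge by white mask
print('ring',atz(c,f([(412,280)]),.102).round(4), atz(c,f([(371,280),(453,280),(412,239)]),.102).round(4).tolist())
G=atz(c,f([(392,273),(439,279),(431,322),(388,316)]),.138)[:,:2]
e=G[1]-G[0]+G[2]-G[3]; g=G[0]-G[3]+G[1]-G[2]
print('grip',G.mean(0).round(4),np.degrees([np.arctan2(e[1],e[0]),np.arctan2(g[1],g[0])]),[np.linalg.norm(G[i]-G[i-1]).round(4) for i in range(4)])
S=atz(c,f([(617,354),(600,388)]),.09)[:,:2]; print('slot in',S.round(4).tolist(),np.linalg.norm(S[0]-S[1]),'notch',S.mean(0)-.013*ey, 'along',(S.mean(0)-ce)@ey)
print('outer',atz(c,f([(697,352),(680,381)]),.09)[:,:2].round(4).tolist())
print('cam',c['M'][:3,3])
E
```

```text
an [[0.6372, -0.0936], [0.598, -0.2688], [0.4425, -0.2339], [0.4822, -0.058]] [ 0.54   -0.1636] [-12.67006894 -12.78295387] [np.float64(0.1591), np.float64(0.1795), np.float64(0.1594), np.float64(0.1803)]
guide est [ 0.54659028 -0.13431922]
ring [[ 0.5474 -0.1336  0.102 ]] [[0.5422, -0.1117, 0.102], [0.5526, -0.1555, 0.102], [0.5694, -0.1282, 0.102]]
grip [ 0.5475 -0.1329] [-84.5342       6.15739631] [np.float64(0.0216), np.float64(0.0227), np.float64(0.022), np.float64(0.0213)]
slot in [[0.5286, -0.2649], [0.5052, -0.2624]] 0.023589235219867288 notch [ 0.51402079 -0.27628191] along -0.1026500295722355
outer [[0.5409, -0.3119], [0.5207, -0.3089]]
cam [ 0.61519101 -0.10939003  0.38523688]
```

```bash
python3 -m creep '[[1,3,-4,-35,0,0,-0.127],[1,0,0,-35,0,0,0],[1,0,0,0,0,0,0],[1,0,0,0,0,0,0]]' 40
python3 - <<'E'
from h import *
import time
for _ in range(1):
    o=get_obs(); q=o['tool_rot']; print(o['eef_pos'],np.degrees(2*np.arctan2(q[2],q[1])))
E
```

```text
t: 2.15
eef_pos: [0.547, -0.1362, 0.1723]
tool_rot: [0.0, 0.999, 0.048, 0.0]
contact_force: [0.2, -0.9, -0.2]
gripper_width: 1.001
grasp_force: 0.0
[ 0.54695868 -0.13616057  0.17229351] 5.477260237425389
```

```bash
python3 -m creep '[[0.2,0.5,3,-25,0,0,0],[-0.2,0,0,-25,0,0,0],[-0.2,0,0,-13,0,0,0],[-0.2,0,0,0,0,0,0],[-0.2,0,0,0,0,0,0]]' 40
python3 -m creep '[[-1,0,0,0,0,0,0],[-1,0,0,0,0,0,0],[-1,0,0,0,0,0,0],[-1,0,0,0,0,0,0]]'
```

```text
t: 2.78
eef_pos: [0.5482, -0.1324, 0.1095]
tool_rot: [0.0, 0.999, 0.048, 0.001]
contact_force: [0.2, -0.2, 0.3]
gripper_width: 0.402
grasp_force: 0.0
t: 3.28
eef_pos: [0.5483, -0.1324, 0.1096]
tool_rot: [0.0, 0.999, 0.048, 0.001]
contact_force: [-0.7, 0.0, 6.2]
gripper_width: 0.252
grasp_force: 39.5
```

```bash
python3 -m creep '[[-1,0,0,6,0,0,0],[-1,0,0,12,0,0,0],[-1,0,0,18,0,0,0],[-1,0,0,24,0,0,0],[-1,0,0,0,0,0,0]]'
python3 -m creep '[[-1,0,0,0,0,0,0]]'
python3 - <<'E'
from h import *
import pickle
im,d,c=grab('wrist'); pickle.dump((im,d,c),open('w2.pkl','wb')); save(cv2.convertScaleAbs(cv2.resize(im,(800,600)),alpha=1.5),'w2.png')
E
```

```text
t: 3.9
eef_pos: [0.549, -0.1324, 0.171]
tool_rot: [0.001, 0.999, 0.048, 0.002]
contact_force: [0.2, 0.6, -1.2]
gripper_width: 0.251
grasp_force: 38.9
t: 4.03
eef_pos: [0.5471, -0.1322, 0.1683]
tool_rot: [0.0, 0.999, 0.048, -0.0]
contact_force: [-0.1, 0.4, -1.4]
gripper_width: 0.252
grasp_force: 38.9
```

View pics/w2.png

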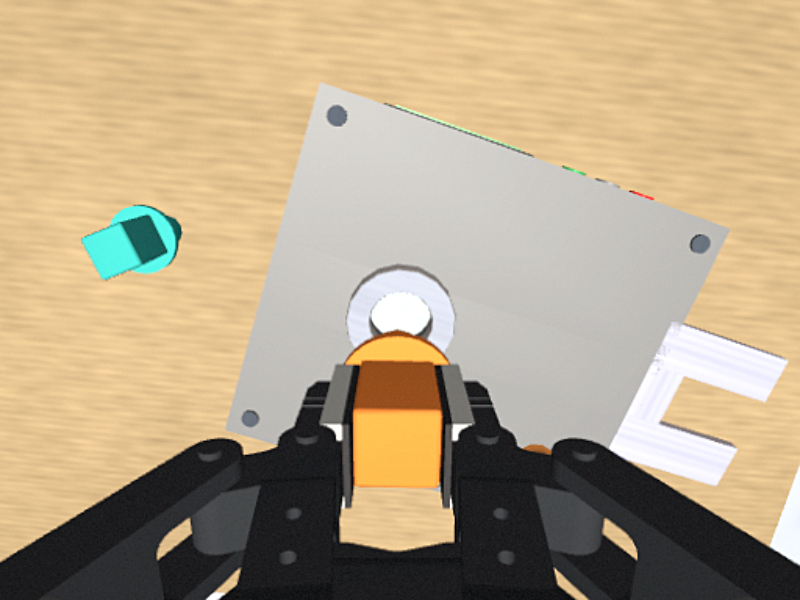

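The plug is held upright, with grip top corners (358,408), (441,408), (441,486) and (353,486). The guide ring is clear, centred near (401,319). The slot's inner corners are at (681,375) and (661,421), and the prong tips at (785,361), (766,402), (736,446) and (717,485).

```bash
python3 - <<'E'
from h import *
import pickle
im,d,c=pickle.load(open('w2.pkl','rb'))
f=lambda P:(np.array(P,float)+.5)/1.5625-.5
o=get_obs(); z=o['eef_pos'][2]; print(o['eef_pos'],o['t'])
G=atz(c,f([(357,408),(441,408),(441,486),(355,486)]),z+.0284)[:,:2]
print('grip',G.round(4).tolist(),G.mean(0),[np.linalg.norm(G[i]-G[i-1]).round(4) for i in range(4)])
y=np.radians(-12.7);ey=np.array([-np.sin(y),np.cos(y)]);ex=np.array([np.cos(y),np.sin(y)])
N=atz(c,f([(681,375),(661,421),(785,361),(766,402),(736,446),(717,485)]),.09)[:,:2]
ce=np.array([.540,-.1636])
print('notch corners in analyser frame',np.c_[(N-ce)@ex,(N-ce)@ey].round(4).tolist())
D=atz(c,f([(320,84),(729,230),(227,430)]),.09)[:,:2]; print('deck',np.c_[(D-ce)@ex,(D-ce)@ey].round(4).tolist())
r=atz(c,f([(346,319),(455,319),(400,265)]),.102)[:,:2]; print('ring',(r[0]+r[1])/2, np.linalg.norm(r[0]-r[1]), np.c_[(r-ce)@ex,(r-ce)@ey].round(4).tolist())
E
```

```text
[ 0.54676864 -0.13215839  0.16776753] 4.075
grip [[0.5558, -0.1217], [0.5578, -0.1418], [0.536, -0.1445], [0.5339, -0.1229]] [ 0.54586469 -0.13272006] [np.float64(0.0219), np.float64(0.0202), np.float64(0.0219), np.float64(0.0217)]
notch corners in analyser frame [[0.0118, -0.1008], [-0.0124, -0.1025], [0.033, -0.144], [0.0119, -0.146], [-0.0134, -0.1437], [-0.0357, -0.1454]]
deck [[0.0791, 0.0898], [0.0785, -0.0901], [-0.0803, 0.0896]]
ring [ 0.54789273 -0.13368302] 0.045177533409156936 [[-0.0059, 0.0524], [0.0082, 0.0095], [0.0228, 0.0383]]
```

```bash
python3 -m creep '[[-1,-10.5,-47.5,0,0,0,0],[-1,-10.5,-47.5,0,0,0,0],[-1,-10.5,-47.8,0,0,0,0],[-1,0,0,0,0,0,0],[-1,0,0,0,0,0,0]]'; python3 -m creep '[[-1,0,0,0,0,0,0]]'
```

```text
t: 4.7
eef_pos: [0.5155, -0.2743, 0.1674]
tool_rot: [-0.001, 0.999, 0.048, -0.001]
contact_force: [-0.5, 0.2, -1.0]
gripper_width: 0.252
grasp_force: 39.1
t: 4.82
eef_pos: [0.5162, -0.2732, 0.1679]
tool_rot: [-0.001, 0.999, 0.05, -0.0]
contact_force: [-0.1, 0.6, -0.2]
gripper_width: 0.245
grasp_force: 39.1
```

```bash
python3 -m creep '[[-1,-0.5,-1,-22,0,0,0],[-1,0,0,-22,0,0,0],[-1,0,0,-14,0,0,0],[-1,0,0,-6,0,0,0],[-1,0,0,0,0,0,0]]'; python3 -m creep '[[-1,0,0,0,0,0,0]]'
python3 - <<'E'
from h import *
im,d,c=grab('side'); w,_,_=grab('wrist')
o=np.zeros((440,800,3),np.uint8); o[:,:400]=cv2.resize(im[260:348,265:345],(400,440),interpolation=cv2.INTER_CUBIC); o[:300,400:]=cv2.resize(w,(400,300))
save(cv2.convertScaleAbs(o,alpha=1.5),'w3.png')
E
```

```text
t: 5.45
eef_pos: [0.5155, -0.2757, 0.1043]
tool_rot: [-0.0, 0.999, 0.049, -0.0]
contact_force: [1.0, -0.9, -0.6]
gripper_width: 0.251
grasp_force: 39.1
t: 5.58
eef_pos: [0.5159, -0.2761, 0.105]
tool_rot: [0.0, 0.999, 0.048, 0.001]
contact_force: [0.2, 0.3, -0.9]
gripper_width: 0.251
grasp_force: 39.1
```

View pics/w3.png

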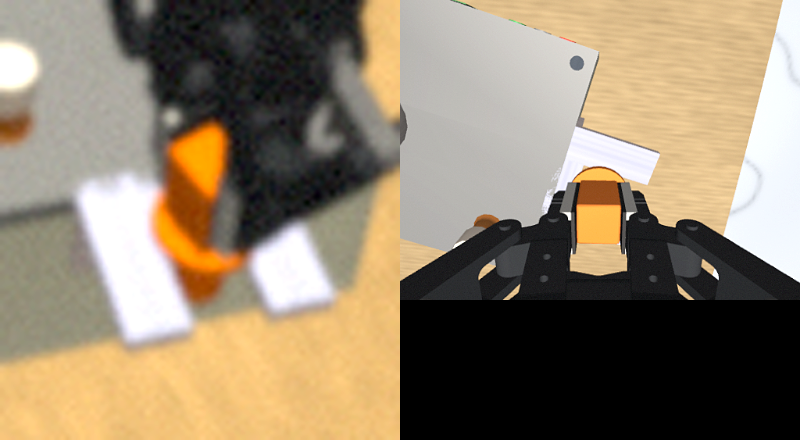

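The side crop at (200,290) shows the stem inside the notch and the flange just above the plate, about centred. I'm lowering it to seat.

```bash
python3 -m creep '[[-1,0,0,-3,0,0,0],[-1,0,0,-2,0,0,0],[-1,0,0,-1,0,0,0],[-1,0,0,0,0,0,0]]'; python3 -m creep '[[-1,0,0,-0.7,0,0,0],[-1,0,0,0,0,0,0]]'
```

```text
t: 6.18
eef_pos: [0.5152, -0.2759, 0.0981]
tool_rot: [-0.0, 0.999, 0.048, -0.0]
contact_force: [-1.2, -0.0, -0.3]
gripper_width: 0.252
grasp_force: 39.1
t: 6.42
eef_pos: [0.5154, -0.276, 0.0977]
tool_rot: [0.0, 0.999, 0.048, 0.0]
contact_force: [0.1, -0.9, -0.7]
gripper_width: 0.251
grasp_force: 39.1
```

```bash
python3 -m creep '[[-1,0,0,-0.7,0,0,0],[-1,0,0,0,0,0,0]]'; python3 -m creep '[[-1,0,0,-0.7,0,0,0],[-1,0,0,0,0,0,0]]'
```

```text
t: 6.68
eef_pos: [0.5154, -0.276, 0.0976]
tool_rot: [0.0, 0.999, 0.048, 0.0]
contact_force: [-1.9, 2.0, 5.6]
gripper_width: 0.255
grasp_force: 39.8
t: 6.92
eef_pos: [0.5154, -0.276, 0.0976]
tool_rot: [0.0, 0.999, 0.048, 0.0]
contact_force: [-4.1, 2.4, 11.8]
gripper_width: 0.252
grasp_force: 40.4
```

Contact at 11.8 N shows it is seated. I'll ease off, release and rise.

```bash
python3 -m creep '[[-1,0,0,1,0,0,0],[-0.35,0,0,0,0,0,0],[-0.2,0,0,0,0,0,0],[0,0,0,0,0,0,0],[0,0,0,0,0,0,0]]'; python3 -m creep '[[0,0,0,15,0,0,0],[0,0,0,45,0,0,0],[0,0,0,60,0,0,0],[0,0,0,55,0,0,0],[0,0,0,0,0,0,0]]'
python3 - <<'E'
from h import *
im,d,c=grab('side'); w,dw,cw=grab('wrist')
o=np.zeros((440,800,3),np.uint8); o[:,:400]=cv2.resize(im[260:348,265:345],(400,440),interpolation=cv2.INTER_CUBIC); o[:300,400:]=cv2.resize(w,(400,300))
save(cv2.convertScaleAbs(o,alpha=1.5),'w4.png')
import pickle; pickle.dump((w,dw,cw),open('w4.pkl','wb'))
E
```

```text
t: 7.55
eef_pos: [0.5153, -0.276, 0.0971]
tool_rot: [-0.0, 0.999, 0.048, -0.0]
contact_force: [0.1, 0.8, 0.5]
gripper_width: 0.5
grasp_force: 0.0
t: 8.18
eef_pos: [0.5181, -0.277, 0.2787]
tool_rot: [0.003, 0.999, 0.048, 0.005]
contact_force: [0.4, 0.8, -0.7]
gripper_width: 0.501
grasp_force: 0.0
```

View pics/w4.png

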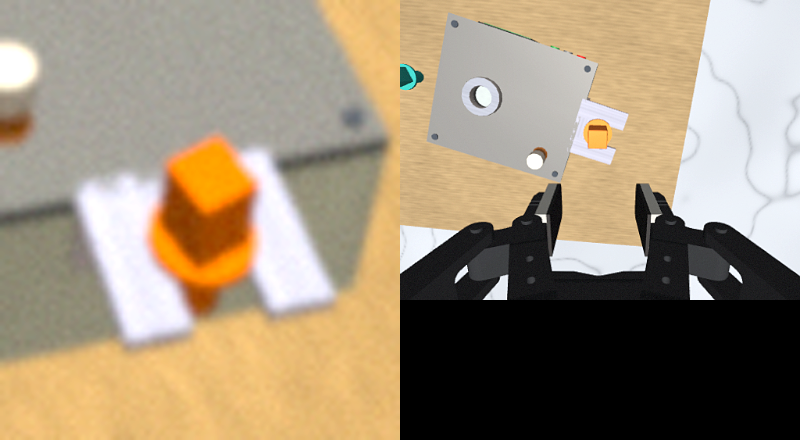

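The plug hangs in the notch, seated and released (crop (205,235)). On to the probe.

```bash
python3 -m creep '[[0.2,2,58,0,0,0,0],[0.2,2,58,0,0,0,0],[0.2,2,58,0,0,0,0],[0.2,2,58,0,0,0,0],[0.2,2,58,0,0,0,0]]'; python3 -m creep '[[0.2,2,58,0,0,0,0],[0.2,2,58,0,0,0,0],[0.2,2,58,0,0,0,0],[0.2,0,0,0,0,0,0],[0.2,0,0,0,0,0,0]]'; python3 -m creep '[[0.2,0,0,0,0,0,0],[0.2,0,0,0,0,0,0]]'
python3 - <<'E'
from h import *
import pickle
im,d,c=grab('wrist'); pickle.dump((im,d,c),open('w5.pkl','wb')); save(cv2.convertScaleAbs(cv2.resize(im,(800,600)),alpha=1.5),'w5.png')
E
```

```text
t: 8.9
eef_pos: [0.5242, 0.0157, 0.2709]
tool_rot: [0.0, 0.999, 0.048, -0.001]
contact_force: [0.9, -1.0, -0.8]
gripper_width: 0.598
grasp_force: 0.0
t: 9.52
eef_pos: [0.5307, 0.1872, 0.2708]
tool_rot: [0.001, 0.999, 0.049, -0.001]
contact_force: [0.5, -1.1, -0.8]
gripper_width: 0.604
grasp_force: 0.0
t: 9.78
eef_pos: [0.5315, 0.1865, 0.272]
tool_rot: [0.0, 0.999, 0.047, -0.0]
contact_force: [-0.9, 0.4, -0.2]
gripper_width: 0.598
grasp_force: 0.0
```

View pics/w5.png

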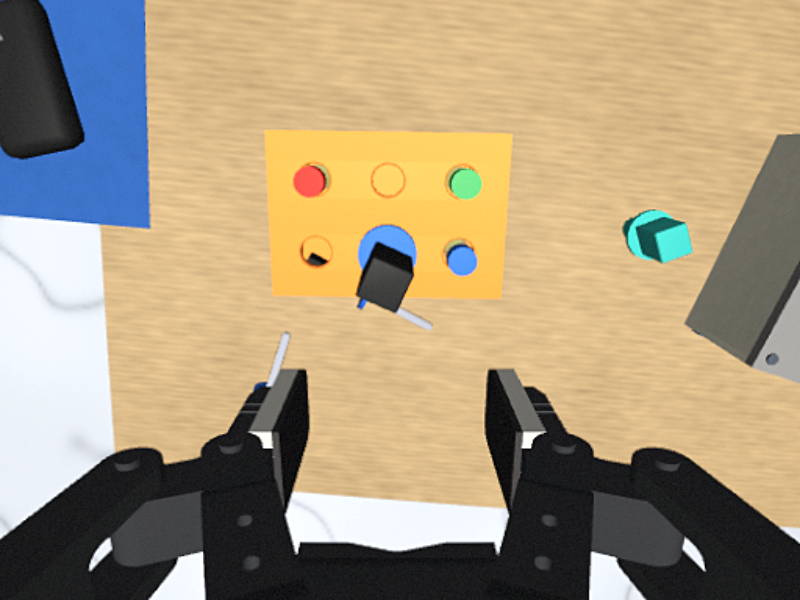

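The probe's blue collar is at (387,252) and its black grip at about (388,275), turned against the rack. The blue-capped tube is at (461,259) and an empty hole at (316,251). I'll fit the top face of the grip from depth.

```bash
python3 - <<'E'
from h import *
import pickle
im,d,c=pickle.load(open('w5.pkl','rb'))
u,v=np.meshgrid(np.arange(205,285),np.arange(130,215)); uv=np.c_[u.ravel(),v.ravel()]
X=atd(c,uv,d); col=im[uv[:,1],uv[:,0]].astype(int)
m=(abs(X[:,2]-.169)<.005)&(col.max(1)<70)
print(m.sum(),np.median(X[m,2]))
P=atz(c,uv[m],.169)[:,:2]; print(cv2.minAreaRect((P*1000).astype(np.float32)))
b=(col[:,2]>1.5*col[:,0])&(col[:,2]>col[:,1]*1.2)&(abs(X[:,2]-.097)<.006); Q=atz(c,uv[b],.097)[:,:2]*1000
print(b.sum(),cv2.minEnclosingCircle(Q.astype(np.float32)))
o=get_obs(); q=o['tool_rot']; print(o['eef_pos'],np.degrees(2*np.arctan2(q[2],q[1])),o['q'],o['t'])
B=atz(c,(np.array([(461,259),(316,251),(310,181),(465,183)])+.5)/1.5625-.5,[.113,.092,.113,.113]); print(B.round(3))
E
```

```text
853 0.1693963055601365
((537.421142578125, 193.00845336914062), (21.988149642944336, 22.68745994567871), 70.96975708007812)
487 ((536.8656616210938, 193.0028533935547), 17.79652214050293)
[0.53147143 0.18677908 0.27212207] 5.437727504281414 [-0.05660771  0.29611051 -0.48143129  1.75260777  0.15039678  1.1296343
 -2.06056311] 9.825
[[0.541 0.15  0.113]
 [0.533 0.237 0.092]
 [0.577 0.239 0.113]
 [0.584 0.153 0.113]]
```

```bash
python3 -m creep '[[0.2,2,2,-20,0,0,-0.142],[0.2,2,2,-20,0,0,-0.142],[0.2,2,2.2,-20,0,0,-0.142],[0.2,0,0,0,0,0,0],[0.2,0,0,0,0,0,0]]' 60;  python3 -m creep '[[0.2,0,0,0,0,0,0]]'; python3 - <<'E'
from h import *
o=get_obs(); q=o['tool_rot']; print(o['eef_pos'],np.degrees(2*np.arctan2(q[2],q[1])))
im,d,c=grab('wrist')
u,v=np.meshgrid(np.arange(180,340),np.arange(100,320)); uv=np.c_[u.ravel(),v.ravel()]
X=atd(c,uv,d); col=im[uv[:,1],uv[:,0]].astype(int)
m=(abs(X[:,2]-.169)<.004)&(col.max(1)<70)&(np.hypot(X[:,0]-.5374,X[:,1]-.193)<.022)
P=atz(c,uv[m],.169)[:,:2]; print(m.sum(),cv2.minAreaRect((P*1000).astype(np.float32)))
E
```

```text
t: 10.45
eef_pos: [0.5377, 0.1942, 0.213]
tool_rot: [-0.0, 0.987, -0.163, 0.0]
contact_force: [0.1, 0.1, -0.5]
gripper_width: 0.604
grasp_force: 0.0
t: 10.58
eef_pos: [0.5378, 0.1943, 0.2133]
tool_rot: [-0.0, 0.987, -0.163, 0.001]
contact_force: [1.1, 0.0, 0.3]
gripper_width: 0.6
grasp_force: 0.0
[0.53784833 0.19428362 0.21327201] -18.79713818579551
1320 ((537.463623046875, 192.41510009765625), (21.269489288330078, 23.02691078186035), 70.51365661621094)
```

```bash
python3 -m creep '[[0.2,-0.4,-1.6,-30,0,0,-0.006],[0.1,0,0,-30,0,0,0],[0,0,0,-15,0,0,0],[0,0,0,-5,0,0,0],[0,0,0,0,0,0,0]]' 60;  python3 -m creep '[[-0.35,0,0,0,0,0,0],[-0.45,0,0,0,0,0,0],[-1,0,0,0,0,0,0],[-1,0,0,0,0,0,0],[-1,0,0,0,0,0,0]]'
```

```text
t: 11.25
eef_pos: [0.5373, 0.1929, 0.1328]
tool_rot: [-0.0, 0.986, -0.167, 0.0]
contact_force: [-0.5, -0.9, -0.8]
gripper_width: 0.499
grasp_force: 0.0
t: 11.88
eef_pos: [0.5374, 0.1927, 0.133]
tool_rot: [-0.0, 0.986, -0.167, 0.001]
contact_force: [-0.9, -1.8, 5.9]
gripper_width: 0.253
grasp_force: 59.1
```

```bash
python3 -m creep '[[-1,0,0,8,0,0,0],[-1,0,0,20,0,0,0],[-1,0,0,30,0,0,0],[-1,0,0,32,0,0,0],[-1,0,0,32,0,0,0]]' 60;  python3 -m creep '[[-1,0,0,28,0,0,0],[-1,0,0,0,0,0,0],[-1,0,0,0,0,0,0]]'
```

```text
t: 12.5
eef_pos: [0.5365, 0.1926, 0.2553]
tool_rot: [0.0, 0.986, -0.167, -0.0]
contact_force: [-0.3, 0.8, -0.5]
gripper_width: 0.25
grasp_force: 58.6
t: 12.88
eef_pos: [0.5363, 0.1923, 0.2812]
tool_rot: [0.0, 0.986, -0.167, -0.001]
contact_force: [0.4, 0.0, -0.7]
gripper_width: 0.25
grasp_force: 58.6
```

```bash
python3 -m creep '[[-1,1.5,-35,0,0,0,0],[-1,1.5,-52,0,0,0,0],[-1,1.5,-52,0,0,0,0],[-1,1.5,-52,0,0,0,0],[-1,1.5,-52,0,0,0,0]]';  python3 -m creep '[[-1,1.6,-48,0,0,0,0],[-1,1.6,-35,0,0,0,0],[-1,0,0,0,0,0,0],[-1,0,0,0,0,0,0],[-1,0,0,0,0,0,0]]'
python3 - <<'E'
from h import *
import pickle
im,d,c=grab('side'); pickle.dump((im,d,c),open('s6.pkl','wb')); o=get_obs(); print(o['eef_pos'],o['tool_rot'])
g=lambda x,y,z: None
def proj(c,P):
    q=np.linalg.inv(c['M'])@np.r_[P,1]; r=np.array([q[0],-q[1]])/-q[2]; r=r*(1+c['k1']*(r@r)); return c['K'][:2,:2]@r+c['K'][:2,2]
e=o['eef_pos']; print('tip exp',proj(c,[e[0],e[1],e[2]-.121]),'collar exp',proj(c,[e[0],e[1],e[2]-.041]))
p=proj(c,[e[0],e[1],e[2]-.08]).astype(int); print(p)
x0,y0=p[0]-45,p[1]-45
a=cv2.resize(im[y0:y0+75,x0:x0+50],(400,600),interpolation=cv2.INTER_CUBIC)
w,dw,cw=grab('wrist'); pickle.dump((w,dw,cw),open('w6.pkl','wb'))
out=np.zeros((600,800,3),np.uint8); out[:,:400]=a; 
w4,d4,c4=pickle.load(open('w4.pkl','rb'))
# ring in w4 approx px: right panel (482,96)->((482-400)*1.28, 96*1.28)
out[:300,400:]=cv2.resize(w,(400,300)); out[300:,450:750]=cv2.resize(w4[98:148,80:130],(300,300),interpolation=cv2.INTER_CUBIC)
print('crop',x0,y0); save(cv2.convertScaleAbs(out,alpha=1.6),'w6.png')
E
```

```text
t: 13.5
eef_pos: [0.5434, -0.0521, 0.2806]
tool_rot: [0.0, 0.986, -0.167, -0.001]
contact_force: [1.4, 0.3, -0.7]
gripper_width: 0.253
grasp_force: 58.8
t: 14.12
eef_pos: [0.5475, -0.1317, 0.2817]
tool_rot: [-0.0, 0.986, -0.166, -0.0]
contact_force: [-0.8, 0.5, -0.5]
gripper_width: 0.248
grasp_force: 58.8
[ 0.54757483 -0.13188819  0.28188052] [-2.05631895e-04  9.86172087e-01 -1.65724065e-01 -3.27281949e-04]
tip exp [281.74128925 217.5671292 ] collar exp [284.44770009 182.19790992]
[283 200]
crop 238 155
```

View pics/w6.png

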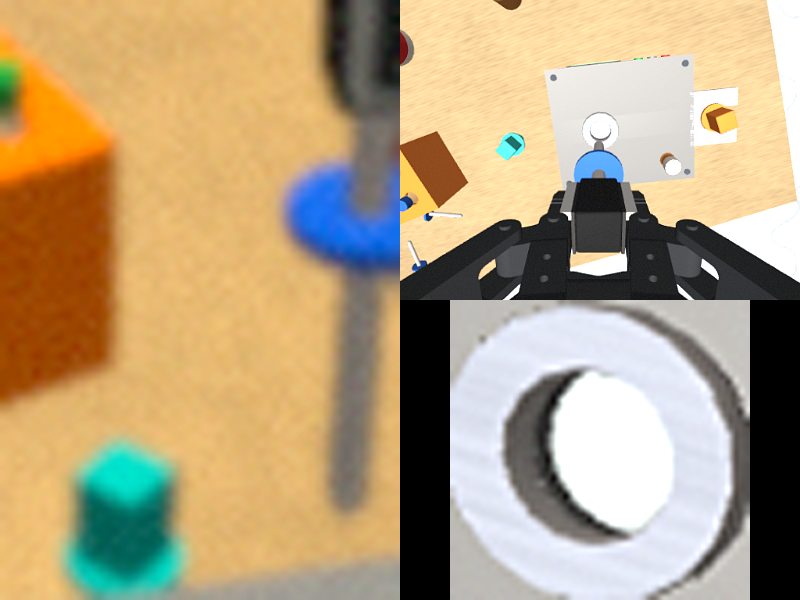

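The probe hangs upright: its tip is at crop (346,508) and collar at (368,220), matching the expected positions within 1 px. The plug is still in the notch at (718,118). I'll fit the bore and ring from wrist depth in the still pose.

```bash
python3 - <<'E'
from h import *
import pickle
from scipy.optimize import least_squares
for n in ['w4','w6','w1']:
    im,d,c=pickle.load(open(n+'.pkl','rb'))
    u,v=np.meshgrid(np.arange(512),np.arange(384)); uv=np.c_[u.ravel(),v.ravel()]
    X=atd(c,uv,d); X2=atz(c,uv,.102)[:,:2]; r=np.hypot(X2[:,0]-.547,X2[:,1]+.134)
    ring=(abs(X[:,2]-.102)<.003)&(r<.028)
    Q=(X2[ring]*1000).astype(np.float32); cc=cv2.minEnclosingCircle(Q)
    H=cv2.convexHull(Q)[:,0]
    f=least_squares(lambda p:np.hypot(H[:,0]-p[0],H[:,1]-p[1])-p[2],[547,-134,23],loss='soft_l1')
    bore=(X[:,2]<.096)&(r<.0155)&(X[:,2]>-.02)
    B=(X2[bore]*1000).astype(np.float32)
    print(n,ring.sum(),cc,f.x.round(2),'bore',bore.sum(),cv2.minEnclosingCircle(B) if len(B) else 0)
# collar & grip in hand, w6
im,d,c=pickle.load(open('w6.pkl','rb')); e=get_obs()['eef_pos']
X=atd(c,uv,d); col=im.reshape(-1,3).astype(int); b=(col[:,2]>1.5*col[:,0])&(np.hypot(X[:,0]-e[0],X[:,1]-e[1])<.03)&(abs(X[:,2]-(e[2]-.036))<.008)
Q=X[b]; zc=np.median(Q[:,2]); P=atz(c,uv[b],zc)[:,:2]*1000; H=cv2.convexHull(P.astype(np.float32))[:,0]
A=H[(H[:,0]>e[0]*1000+2)]
f=least_squares(lambda p:np.hypot(A[:,0]-p[0],A[:,1]-p[1])-18,[e[0]*1000,e[1]*1000],loss='soft_l1'); print('collar',zc,f.x,'tcp',e)
E
```

```text
w4 1373 ((546.5331420898438, -134.6041259765625), 23.27945899963379) [ 546.67 -134.62   22.89] bore 531 ((546.684814453125, -135.366455078125), 12.531498908996582)
w6 1056 ((547.2549438476562, -134.1543731689453), 22.820539474487305) [ 547.29 -134.03   22.56] bore 501 ((547.863525390625, -133.9860076904297), 12.447120666503906)
w1 637 ((547.335693359375, -133.3694305419922), 22.874286651611328) [ 547.24 -133.28   22.59] bore 0 0
collar 0.2463367748913527 [ 547.44734389 -131.975516  ] tcp [ 0.54763293 -0.13209287  0.28203344]
```

```bash
python3 -m creep '[[-1,-0.2,-2,-15,0,0,0],[-1,0,0,-20,0,0,0],[-1,0,0,-8,0,0,0],[-1,0,0,0,0,0,0],[-1,0,0,0,0,0,0]]'
python3 - <<'E'
from h import *
e0=get_obs()['eef_pos']; u,v=np.meshgrid(np.arange(512),np.arange(384)); uv=np.c_[u.ravel(),v.ravel()]
from scipy.optimize import least_squares
im,d,c=grab('wrist'); e=e0
X=atd(c,uv,d); X2=atz(c,uv,.102)[:,:2]; r=np.hypot(X2[:,0]-.547,X2[:,1]+.134)
Q=(X2[(abs(X[:,2]-.102)<.003)&(r<.028)]*1000).astype(np.float32); H=cv2.convexHull(Q)[:,0]; H=H[H[:,0]>547]
f=least_squares(lambda p:np.hypot(H[:,0]-p[0],H[:,1]-p[1])-22.7,[547,-134],loss='soft_l1'); print('ring',len(H),f.x)
col=im.reshape(-1,3).astype(int); b=(col[:,2]>1.5*col[:,0])&(np.hypot(X[:,0]-e[0],X[:,1]-e[1])<.03)&(abs(X[:,2]-(e[2]-.036))<.008)
zc=np.median(X[b,2]); P=atz(c,uv[b],zc)[:,:2]*1000; H=cv2.convexHull(P.astype(np.float32))[:,0]
A=H[(H[:,0]>e[0]*1000+2)]
f=least_squares(lambda p:np.hypot(A[:,0]-p[0],A[:,1]-p[1])-18,[e[0]*1000,e[1]*1000],loss='soft_l1'); print('collar',zc,f.x,'tcp',e,get_obs()['tool_rot'])
# rod below collar, grey pixels at intermediate heights
s,ds,cs=grab('side')
E
```

```text
t: 14.85
eef_pos: [0.5478, -0.1354, 0.2398]
tool_rot: [0.0, 0.986, -0.167, 0.0]
contact_force: [-0.1, 0.5, -0.4]
gripper_width: 0.246
grasp_force: 58.8
ring 16 [ 547.16485899 -133.96666995]
collar 0.20420578802854694 [ 547.72547297 -135.50192694] tcp [ 0.54781161 -0.13539412  0.23975524] [ 1.44692320e-05  9.85986559e-01 -1.66823522e-01  6.47054142e-04]
```

```bash
python3 -m creep '[[-1,-0.4,1.3,0,0,0,0],[-1,0,0,0,0,0,0],[-1,0,0,0,0,0,0]]'; python3 -m creep '[[-1,0,0,0,0,0,0]]'
```

```text
t: 15.32
eef_pos: [0.547, -0.1341, 0.2393]
tool_rot: [0.0, 0.986, -0.167, 0.0]
contact_force: [-0.6, 0.6, -1.5]
gripper_width: 0.25
grasp_force: 58.8
t: 15.45
eef_pos: [0.547, -0.1341, 0.2392]
tool_rot: [0.0, 0.986, -0.167, 0.0]
contact_force: [-1.0, -0.5, -0.8]
gripper_width: 0.253
grasp_force: 58.8
```

Centred over the hole, so I'm descending gently.

```bash
python3 -m creep '[[-1,0,0,-8,0,0,0],[-1,0,0,-12,0,0,0],[-1,0,0,-12,0,0,0],[-1,0,0,-8,0,0,0],[-1,0,0,0,0,0,0]]'; python3 -m creep '[[-1,0,0,-8,0,0,0],[-1,0,0,-12,0,0,0],[-1,0,0,-12,0,0,0],[-1,0,0,-8,0,0,0],[-1,0,0,0,0,0,0]]'; python3 -m creep '[[-1,0,0,0,0,0,0],[-1,0,0,0,0,0,0]]'
```

```text
t: 16.08
eef_pos: [0.5465, -0.134, 0.1982]
tool_rot: [-0.0, 0.986, -0.167, -0.001]
contact_force: [-0.6, -0.2, -0.7]
gripper_width: 0.253
grasp_force: 58.8
t: 16.7
eef_pos: [0.5465, -0.134, 0.1583]
tool_rot: [-0.0, 0.986, -0.167, -0.001]
contact_force: [0.9, -0.3, -0.8]
gripper_width: 0.249
grasp_force: 58.8
t: 16.95
eef_pos: [0.5474, -0.1342, 0.1597]
tool_rot: [0.0, 0.986, -0.167, 0.0]
contact_force: [-0.3, -0.4, -0.4]
gripper_width: 0.249
grasp_force: 58.8
```

```bash
python3 -m creep '[[-1,0,0,-3,0,0,0],[-1,0,0,-3,0,0,0],[-1,0,0,0,0,0,0],[-1,0,0,0,0,0,0],[-1,0,0,0,0,0,0]]'; python3 - <<'E'
from h import *
from scipy.optimize import least_squares
e=get_obs()['eef_pos']; u,v=np.meshgrid(np.arange(512),np.arange(384)); uv=np.c_[u.ravel(),v.ravel()]
im,d,c=grab('wrist'); X=atd(c,uv,d); col=im.reshape(-1,3).astype(int)
b=(col[:,2]>1.5*col[:,0])&(np.hypot(X[:,0]-e[0],X[:,1]-e[1])<.03)&(abs(X[:,2]-(e[2]-.036))<.008)
zc=np.median(X[b,2]); P=atz(c,uv[b],zc)[:,:2]*1000; H=cv2.convexHull(P.astype(np.float32))[:,0]; A=H[(H[:,0]>e[0]*1000+2)]
f=least_squares(lambda p:np.hypot(A[:,0]-p[0],A[:,1]-p[1])-18,[e[0]*1000,e[1]*1000],loss='soft_l1'); print('collar top z',zc,f.x,'tcp',e)
X2=atz(c,uv,.102)[:,:2]; r=np.hypot(X2[:,0]-.547,X2[:,1]+.134); m=(abs(X[:,2]-.102)<.003)&(r<.028)&(col.min(1)>0)&~b; 
Q=(X2[m]*1000).astype(np.float32); H=cv2.convexHull(Q)[:,0]; H=H[H[:,0]>555]; print('ring z',np.median(X[m,2]),m.sum(),least_squares(lambda p:np.hypot(H[:,0]-p[0],H[:,1]-p[1])-22.7,[547,-134],loss='soft_l1').x)
s,ds,cs=grab('side')
x0,y0=235,205; a=cv2.resize(s[y0:y0+75,x0:x0+100],(800,600),interpolation=cv2.INTER_CUBIC); save(cv2.convertScaleAbs(a,alpha=1.6),'w7.png')
E
```

```text
t: 17.58
eef_pos: [0.5471, -0.1341, 0.1533]
tool_rot: [0.0, 0.986, -0.167, 0.0]
contact_force: [-0.8, -0.1, -0.7]
gripper_width: 0.25
grasp_force: 58.8
collar top z 0.11774040485653978 [ 546.927057   -134.26717682] tcp [ 0.54709502 -0.13409595  0.15327875]
ring z 0.10233108187544496 1297 [ 547.36211627 -134.2486172 ]
```

View pics/w7.png

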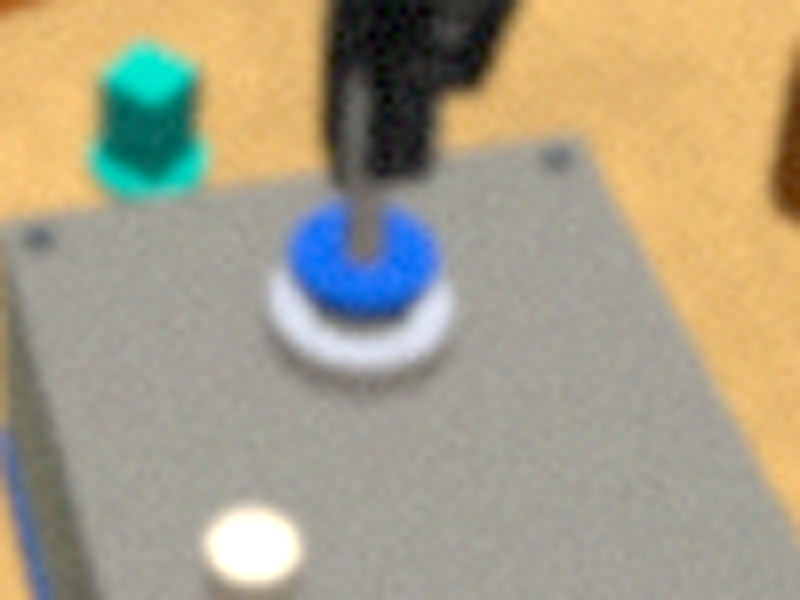

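The collar at (365,258) floats over the ring at (362,310). The gap is 10.4 mm, it is centred within 0.5 mm, and the force readings show no load on it. Handing in.

```bash
python3 -m creep '[[-1,0,0,0,0,0,0],[-1,0,0,0,0,0,0]]'; python3 -c "
from station import *
print(hand_in())"
```

```text
t: 17.92
eef_pos: [0.547, -0.1341, 0.1532]
tool_rot: [0.0, 0.986, -0.167, 0.0]
contact_force: [-0.1, -0.6, -1.1]
gripper_width: 0.248
grasp_force: 58.8
the job is handed in; nothing more can be done
None
```

Job handed in at about 18 s: the plug hangs released in the notch, and the probe is held still and upright in the guide hole, centred within about 0.5 mm, its collar about 10 mm above the ring, with no sign of contact on the way down.

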